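# Close the balance's draught shield and tare it

### The job

The empty crucible stands on the balance's pan, ready to be tared: gently push all three glass doors of the draught shield (left side, right side and roof) fully shut with your fingertips on the black lugs, and only then press the wide tare key at the front all the way down and let it come up again. Do not disturb the crucible, do not press the small round power key, and leave the other things on the table where they are; nothing is to be picked up.

Things in the scene. Friction and masses are not known exactly. Their poses are not given: they have to be found in the camera images.
- balance: white precision balance, 316 mm deep, 180 wide, fixed. Origin on the table under the middle of its glass chamber; x points from the keys to its back, y to its left. Deck in front of the chamber 43 mm high, display behind the keys 58 mm high from x = -118 mm; chamber x -71..+69, y -88..+88 mm, roof rails 168 mm high; tower behind up to x = 128 mm. Pushes on it must stay under 45 N
- left_door_lug (a point): middle of the black lug of the left glass side door: 10 mm thick along the balance's x, 28 mm long in y (sticks out to +y from the pane, whose face is at y = 88 mm), 45 mm high, top 175 mm above the table. It moves with the door; shut, it is at x = -60, y = +101, z = 152.5 mm of the balance. A push on its back towards -x shuts the door; the space behind it is clear
- right_door_lug (a point): middle of the black lug of the right glass side door: the same lug mirrored, sticking out to -y; 10 mm thick along x, 28 in y, 45 high, top 175 mm above the table. Shut, it is at x = -60, y = -101, z = 152.5 mm of the balance. A push on its back towards -x shuts the door
- top_door_lug (a point): middle of the black lug of the flat glass roof door: 10 mm thick along x, 50 wide in y, standing 24 mm up from the pane, top 197.5 mm above the table. Shut, it is at x = -60, y = 0, z = 185.5 mm of the balance. The pane runs back from it, upper face 173.5 mm above the table. A push on its back towards -x shuts the door
- left_door (a joint): how far the left side door is open, m: 0 shut, grows as it slides back (balance +x), at most 0.08. All three doors slide with about 1.5 N of friction, stay where they are left and stop dead at 0
- right_door (a joint): how far the right side door is open, m: 0 shut, grows as it slides back, at most 0.08
- top_door (a joint): how far the roof door is open, m: 0 shut, grows as it slides back, at most 0.08
- tare_key_top (a point): middle of the upper face of the tare key, the wide bar key (20 mm along x, 46 mm along y) in the middle of the front deck, in the balance's frame at x = -150, y = 0 mm; its face is 50.5 mm above the table and 7.5 mm above the deck
- tare_key (a joint): how far the tare key is pressed, m: 0 up, 0.0035 fully down; a spring of about 1 N at first touch and 4 N fully down brings it back up
- power_key_top (a point): middle of the upper face of the small round power key, 15 mm across, at x = -150, y = -64 mm of the balance; to be left alone
- power_key (a joint): how far the power key is pressed, m: 0 up, 0.0035 fully down
- crucible: white porcelain crucible 36 mm wide, 37 high, standing loose on the weighing pan (pan face 57 mm above the table); origin at the centre of its underside; it must stay as it is
- weight_100: larger brass weight with a knob, 27 mm wide, 30 high, standing to the right of the balance; origin at its underside; leave alone
- weight_50: smaller brass weight, 22 mm wide, 24 high, beside the larger; leave alone
- dark_bottle: dark square bottle 37 mm wide, 108 high, standing at the front left of the balance; origin at its underside; leave alone
- tweezers: brass tweezers 125 mm long lying to the right of the balance, behind the weights; leave alone
- notebook: brown notebook 174 x 119 x 18 mm, lying to the left; leave alone
- pencil: pencil 150 mm long, lying on the notebook; leave alone
- herb_jar: glass jar of herbs, 75 mm wide, 131 high, at the right; leave alone
- cup: white cup 60 mm wide, 52 high, at the right; leave alone
Mind the look-alikes: they are no part of the job. Of the things like the crucible, leave any that is blue or orange; of the rest the smaller one is meant.

How it is judged:
By the outcome, as a careful person would: the job done as asked, in the order asked, and still so for the second after the job is handed in, with the robot touching nothing.
It also fails if it takes over 48 s, if anything falls off the work surface, if the arm or the gripper's body presses on something with over 40 N, if the wrist force passes 120 N, or if a joint passes its speed limit or range.

### The arm

A 7-joint arm with a two-finger parallel gripper is mounted at the origin on a cart in front of the work surface, level with it; the furniture and walls round the work are solid. World frame = base frame: x ahead of the robot, y to its left, z up, the work surface at z = 0. Lengths are in m, angles in rad, forces in N, time in s.
With the tool pointing down it reaches from about 0.4 to 0.9 m from the base axis. Payload 5.6 kg.
Tool frame: the origin (TCP) lies midway between the tips of the shut fingers; the grasp point (between the pads) lies 19 mm behind it; z points along the fingers, y is the line along which they close (so a half turn about z gives the same grasp; the last joint's range is limited). The gripper opens to 92 mm and grips with 3 to 60 N. Pads are 20 mm wide; open, the fingers measure 128 mm over their backs; the gripper's body (75 mm by 189 mm) begins 69 mm behind the grasp point.
Start: joints at [1.152, 0.468, -0.012, 1.603, 0.006, 1.071, -0.056], TCP at [0.239, -0.605, 0.215] pointing down, gripper open.
Joint ranges: [-2.53, 2.53], [-0.31, 2.02], [-1.57, 1.55], [0.28, 2.44], [-1.29, 4.43], [0.15, 1.84], [-2.92, 2.92]. Speed limits (rad/s): [2.57, 2.57, 3.14, 3.14, 3.14, 3.14, 3.14].

### API

Orientations are given as a 3x3 rotation matrix whose columns are the frame's x, y, z axes.
In Python, from station import env, effector, solver, viewer, workorder, search_frame, tip_of gives the robot as it stands. Calls block until the motion is done:
- env.reach(position, orientation): joint-space move of the TCP to a pose.
- env.movel(position, frame=None, rate=0.15): straight line of the TCP; frame=None keeps the orientation; rate is the mean speed in m/s.
- env.goto_joints(angles): joint-space move.
- effector.release() and effector.grasp(squeeze=None): open the fingers fully, or close them until they stop; squeeze is the grip in N (None keeps the last).
- env.pause(seconds).
- solver.inverse_kinematics(position, orientation): joint angles nearest the present ones, or None.
- env.sense(): the state.
- viewer.read_camera(name): name is "scene" or "top"; returns (picture, depth): 420x560x3 uint8, red, green, blue; 420x560 float32, m along the optical axis (not along the pixel's ray), 0 where there is no reading.
- viewer.camera_info(name): a dict with "intrinsics" (3x3 intrinsics, pixels), "dist_coeffs" ([k1, k2, p1, p2, k3] as OpenCV has them; the pictures are not rectified), "eye" and "rotation" of the camera in the world. Camera axes: x right, y up, looking along -z (the intrinsics and any distortion apply to the point x, -y, -z); pixel columns grow to the right and rows downward; lengths in m; the calibration is good to about 2 mm. A picture is of the moment at which its call begins. camera_info takes no time and is no camera call.
A pose or a line that the arm cannot do raises env.PlanningError and nothing moves.
- workorder.finish_job(): hands the job in; it is judged then, once.
Trained networks look in the newest picture that a camera, given by its name, has taken for a name from the list of things; names that differ only in an ending like _2 or _b are one class to them, and where a whole thing is asked for, a point or a joint stands for the part that bears it (a point fixed in the world has none). Each returns a list of dicts, best first, with "score" (0 to 1); they miss things now and then, are a little off and sometimes report something else, mostly with a low value. They report only what shows in the picture. A call takes as long as a camera call. They do not tell look-alikes from the thing itself.
- search_frame(camera, name): "at" ([x, y, z] in m, in world coordinates, good to about 4 mm: the middle of the surface that is visible of it).
- tip_of(camera, name): "at" ([x, y, z] in m, in world coordinates, good to about 4 mm: a listed point, or the origin of a listed thing).
The state is a dict: "t": time; "joint_positions": joint angles; "joint_velocities": joint speeds; "tau": joint torques, N m; "ee_pos": TCP position; "tcp_rot": TCP orientation; "wrist_force": force on the tool from outside, world axes, zero at the start; "moment": the same for the moment, N m; "gripper_width": finger opening in m; "grasp_force": force on a finger pad.
Only numpy, scipy, OpenCV 4.12 (cv2) and the standard library are available. Lean on these libraries where they do the work, as an engineer would, in place of code of your own. Each camera call takes 0.05 s, during which the arm holds its last target. There are 200 camera calls.

## Working session

There is one attempt and no reset: what is moved stays moved. The work goes in short steps, each a Python script; the robot and the scene stay as the last script left them, time stands still between calls to the robot, and variables do not carry over. Pictures are saved under pics/ and viewed, at most 10 in all, crops included, and the job is handed in when it is done.

```bash
mkdir -p pics; ls; python3 - <<'E'
from station import *
import cv2
import numpy as np
for c in ("scene","top"):
    p,d=viewer.read_camera(c); cv2.imwrite(f"pics/{c}0.png",p[:,:,::-1])
    i=viewer.camera_info(c); print(c,np.round(i["eye"],3),np.round(i["rotation"],3).tolist())
    for n in ["left_door_lug","right_door_lug","top_door_lug","tare_key_top","power_key_top","balance","crucible","dark_bottle","herb_jar","cup","weight_100"]:
        print(n,[(np.round(r["at"],3).tolist(),round(r["score"],2)) for r in tip_of(c,n)[:3]])
print(env.sense()["t"])
E
```

```text
pics
scene [ 0.335 -0.599  1.077] [[0.842, 0.48, -0.246], [-0.54, 0.743, -0.396], [-0.008, 0.466, 0.885]]
left_door_lug [([0.417, -0.291, -0.0], 0.71)]
right_door_lug [([0.502, -0.289, 0.151], 0.8), ([0.611, -0.112, 0.148], 0.24)]
top_door_lug []
tare_key_top [([0.427, -0.12, 0.048], 0.53), ([0.568, -0.209, 0.19], 0.44)]
power_key_top [([0.394, -0.174, 0.048], 0.59)]
balance [([0.555, -0.2, -0.002], 0.65)]
crucible [([0.734, -0.414, 0.001], 0.85), ([0.77, -0.252, 0.002], 0.65), ([0.555, -0.196, 0.054], 0.48)]
dark_bottle [([0.609, -0.112, 0.148], 0.73), ([0.519, -0.012, -0.0], 0.71), ([0.52, -0.354, -0.002], 0.27)]
herb_jar [([0.623, -0.486, -0.001], 0.56), ([0.43, -0.12, 0.048], 0.55)]
cup [([0.526, -0.492, 0.002], 0.92)]
weight_100 [([0.42, -0.295, 0.002], 0.47), ([0.568, -0.213, 0.19], 0.42), ([0.453, -0.323, 0.001], 0.39)]
top [ 0.463 -0.154  1.307] [[-0.005, 0.993, -0.119], [-1.0, -0.003, 0.01], [0.01, 0.119, 0.993]]
left_door_lug [([0.61, -0.121, 0.156], 0.63), ([0.393, -0.176, 0.05], 0.36)]
right_door_lug [([0.508, -0.291, 0.154], 0.66)]
top_door_lug [([0.566, -0.207, 0.184], 0.56)]
tare_key_top [([0.43, -0.12, 0.051], 0.43)]
power_key_top [([0.393, -0.179, 0.051], 0.6)]
balance [([0.551, -0.201, -0.001], 0.74)]
crucible [([0.77, -0.255, -0.0], 0.78), ([0.731, -0.414, -0.001], 0.76), ([0.555, -0.197, 0.056], 0.59)]
dark_bottle [([0.521, -0.011, -0.004], 0.51)]
herb_jar [([0.621, -0.483, -0.002], 0.55), ([0.553, -0.205, -0.002], 0.5)]
cup [([0.529, -0.497, -0.001], 0.65)]
weight_100 [([0.417, -0.291, -0.003], 0.51), ([0.451, -0.326, -0.006], 0.43)]
1.2
```

View pics/scene0.png

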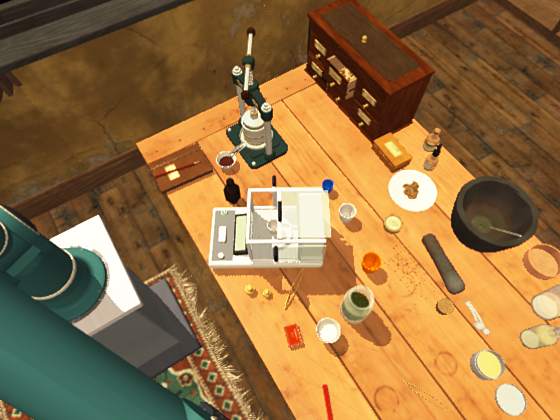

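View pics/top0.png

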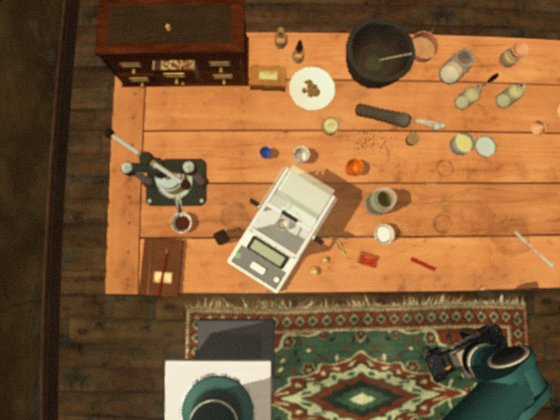

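The scene picture shows the balance at (268,228), with the side lugs black near (275,185) and (277,262). Three things look like the crucible: a white one on the pan (275,226), a white one on the table (347,212) and the blue (328,186) and orange (371,262) ones. The small white one on the pan is the one meant, and it must stay untouched. Next I fit the balance pose and confirm it in a crop.

```bash
cat > h.py <<'E'
from station import *
import numpy as np, cv2
from scipy.optimize import least_squares
def fit():
    loc={"tare_key_top":(-.15,0,.0505),"power_key_top":(-.15,-.064,.0505),"balance":(0,0,0)}
    lugs={"left_door_lug":(.101,.1525),"right_door_lug":(-.101,.1525),"top_door_lug":(0,.1855)}
    A=[];D=[]
    for c in ("top","scene"):
        viewer.read_camera(c)
        for n in [*loc,*lugs]:
            z=loc[n][2] if n in loc else lugs[n][1]
            r=[q for q in tip_of(c,n) if abs(q["at"][2]-z)<.012][:1]
            if r: (A if n in loc else D).append((n,np.array(r[0]["at"][:2])))
    def res(p):
        R=np.array([[np.cos(p[2]),-np.sin(p[2])],[np.sin(p[2]),np.cos(p[2])]])
        e=[p[:2]+R@loc[n][:2]-a for n,a in A]
        e+=[[(R.T@(a-p[:2]))[1]-lugs[n][0]] for n,a in D]
        return np.concatenate(e)
    s=least_squares(res,[.553,-.2,-.57],loss="soft_l1",f_scale=.004)
    p=s.x;R=np.array([[np.cos(p[2]),-np.sin(p[2])],[np.sin(p[2]),np.cos(p[2])]])
    return p,[(n,np.round(R.T@(a-p[:2]),4).tolist()) for n,a in D],np.round(s.fun,4)
E
python3 - <<'E'
from h import *
p,d,r=fit(); print(p,d,r,sep="\n"); np.save("pose.npy",p)
im,dep=viewer.read_camera("scene"); i=viewer.camera_info("scene"); Rc=np.array(i["rotation"])
def W(u,v,z):
    n=cv2.undistortPoints(np.array([[[u,v]]],float),np.array(i["intrinsics"]),np.array(i["dist_coeffs"]))[0,0]
    return np.array(i["eye"])+Rc@np.array([n[0],-n[1],-1])*z
# fixed points projected for a check
cv2.imwrite("pics/crop.png",cv2.resize(im[160:290,190:370,::-1],(720,520),interpolation=cv2.INTER_CUBIC))
for u,v in [(310,215),(318,240),(255,115),(248,60),(240,90)]: print(u,v,W(u,v,dep[v,u]).round(3))
s=env.sense(); print(s["tcp_rot"],s["gripper_width"])
c,q=np.cos(p[2]),np.sin(p[2]); 
for sg in (1,-1):
    y=sg*np.array([-q,c,0]);z=np.array([0,0,-1.]);M=np.c_[np.cross(y,z),y,z]
    for b in [(.04,.114,.14),(-.045,.114,.14),(.04,-.114,.14),(-.045,-.114,.14),(.05,0,.18),(-.045,0,.18),(-.15,0,.047),(.04,0,.29)]:
        w=[p[0]+c*b[0]-q*b[1],p[1]+q*b[0]+c*b[1],b[2]]
        k=solver.inverse_kinematics(w,M); print(sg,b,None if k is None else np.round(k,2))
E
```

```text
[ 0.55439486 -0.20120364 -0.56283487]
[('left_door_lug', [0.0012, 0.1012]), ('right_door_lug', [0.0081, -0.1045]), ('top_door_lug', [0.0114, 0.0021]), ('left_door_lug', [0.0012, 0.1028]), ('right_door_lug', [0.0018, -0.1012]), ('top_door_lug', [0.0156, -0.0005])]
[-0.0027 -0.0004  0.0013  0.0016  0.0024 -0.0006 -0.0014  0.0003  0.0007
  0.     -0.0002 -0.0005  0.0002 -0.0035  0.0021  0.0018 -0.0002 -0.0005]
310 215 [ 0.63  -0.254  0.172]
318 240 [ 0.61  -0.319  0.166]
255 115 [0.69  0.122 0.147]
248 60 [0.687 0.124 0.355]
240 90 [0.688 0.203 0.181]
[[ 9.30252865e-01  3.66919075e-01 -2.24814855e-05]
 [ 3.66919074e-01 -9.30252864e-01 -4.50211289e-05]
 [-3.74325772e-05  3.36321483e-05 -9.99999999e-01]] 0.09181982642914616
1 (0.04, 0.114, 0.14) [ 0.59  0.67 -0.65  1.6   0.46  1.03  0.81]
1 (-0.045, 0.114, 0.14) [ 0.6   0.55 -0.68  1.8   0.42  0.94  0.74]
1 (0.04, -0.114, 0.14) [ 0.89  0.56 -0.54  1.72  0.34  0.95  1.22]
1 (-0.045, -0.114, 0.14) [ 0.93  0.43 -0.56  1.93  0.3   0.86  1.23]
1 (0.05, 0, 0.18) [ 0.73  0.56 -0.58  1.63  0.34  1.05  1.05]
1 (-0.045, 0, 0.18) [ 0.76  0.41 -0.61  1.86  0.28  0.96  1.03]
1 (-0.15, 0, 0.047) [ 0.67  0.47 -0.55  2.18  0.44  0.59  0.81]
1 (0.04, 0, 0.29) [ 0.74  0.44 -0.59  1.54  0.26  1.24  1.11]
-1 (0.04, 0.114, 0.14) [ 0.18  0.56 -0.05  1.63  0.03  0.95 -2.02]
-1 (-0.045, 0.114, 0.14) [ 0.18  0.45 -0.13  1.83  0.07  0.87 -2.11]
-1 (0.04, -0.114, 0.14) [ 0.45  0.49  0.05  1.75 -0.03  0.9  -1.62]
-1 (-0.045, -0.114, 0.14) [ 0.47  0.36  0.01  1.96 -0.01  0.82 -1.65]
-1 (0.05, 0, 0.18) [ 0.32  0.48 -0.01  1.66  0.    1.   -1.82]
-1 (-0.045, 0, 0.18) [ 0.33  0.34 -0.08  1.89  0.03  0.92 -1.89]
-1 (-0.15, 0, 0.047) [ 0.26  0.41 -0.07  2.2   0.05  0.53 -1.98]
-1 (0.04, 0, 0.29) [ 0.35  0.37 -0.06  1.57  0.02  1.2  -1.84]
```

View pics/crop.png

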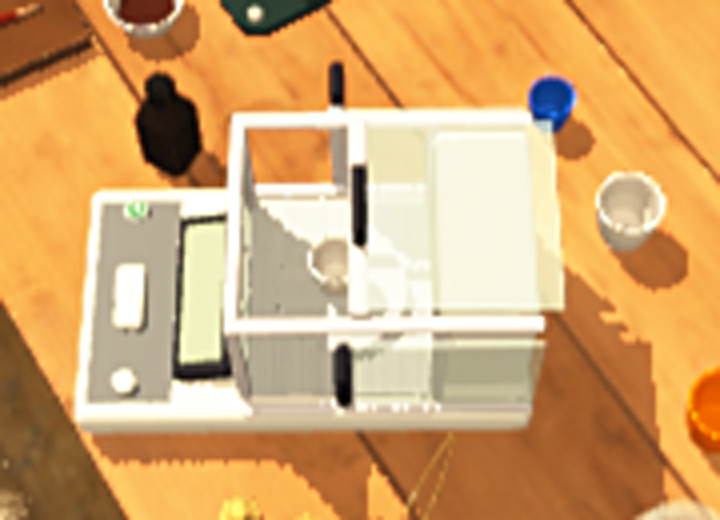

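The crop shows all three doors open, with lugs at (336,85), (358,205) and (343,375). The small white crucible is on the pan at (330,262), and the larger white one at (630,210) on the table is the look-alike. The fit residuals are about 2 mm, so I start with the right door.

```bash
cat >> h.py <<'E'
import os
if os.path.exists("pose.npy"):
    P=np.load("pose.npy"); C,S=np.cos(P[2]),np.sin(P[2])
    Y=-np.array([-S,C,0]); Z=np.array([0,0,-1.]); M=np.c_[np.cross(Y,Z),Y,Z]; UX=np.array([C,S,0])
def w(x,y,z): return np.array([P[0]+C*x-S*y,P[1]+S*x+C*y,z])
def fx(): return float(np.dot(env.sense()["wrist_force"],UX))
def bx():
    d=np.array(env.sense()["ee_pos"])-[P[0],P[1],0]; return float(d@UX)
def shut(x0,y,z,first=False):
    (env.reach(w(x0,y,.26),M) if first else env.movel(w(x0,y,.26),M,.2))
    env.movel(w(x0,y,z),M,.12); f0=fx(); print("down",np.round(env.sense()["wrist_force"],2))
    env.movel(w(-.033,y,z),M,.07); print("near",round(bx(),4),round(fx()-f0,2))
    x=-.033
    while x>-.056:
        x-=.002; env.movel(w(x,y,z),M,.04); f=fx()-f0
        print(round(x,3),round(bx(),4),round(f,2))
        if abs(f)>6: break
    env.movel(w(x+.02,y,z),M,.1)
    env.movel(w(x+.02,y,.26),M,.2); print("t",env.sense()["t"])
E
python3 - <<'E'
from h import *
effector.grasp(5); print(env.sense()["gripper_width"])
shut(.042,-.114,.145,True)
E
```

```text
0.0005055977280276635
down [ 0.1  -0.07  0.6 ]
near -0.0331 0.07
-0.035 -0.0349 -0.04
-0.037 -0.0371 1.17
-0.039 -0.0392 0.76
-0.041 -0.0412 -0.01
-0.043 -0.0426 2.06
-0.045 -0.0427 7.81
t 9.7167
```

```bash
python3 - <<'E'
from h import *
shut(.048,0,.181)
shut(.042,.114,.145)
env.movel(w(-.15,.0,.26),M,.25)
im,_=viewer.read_camera("top")
for n in ["left_door_lug","right_door_lug","top_door_lug"]:
    for c in("top","scene"):
        if c=="scene": im2,_=viewer.read_camera(c)
        print(n,c,[((np.c_[UX[:2],[-S,C]].T@(np.array(r["at"][:2])-P[:2])).round(4).tolist(),round(r["at"][2],3),round(r["score"],2)) for r in tip_of(c,n)[:2]])
a=cv2.resize(im[150:310,210:350],(400,457)); b=cv2.resize(im2[160:320,190:330],(400,457))
cv2.imwrite("pics/doors.png",np.hstack([a,b])[:,:,::-1]); print(env.sense()["t"])
E
```

```text
down [0.73 0.18 0.17]
near -0.0332 -0.28
-0.035 -0.035 0.9
-0.037 -0.0371 -0.33
-0.039 -0.0392 0.5
-0.041 -0.0412 -0.69
-0.043 -0.0429 1.62
-0.045 -0.043 6.66
t 15.05
down [0.48 0.36 0.12]
near -0.0331 0.62
-0.035 -0.0349 1.03
-0.037 -0.0371 1.64
-0.039 -0.0392 0.64
-0.041 -0.0412 0.19
-0.043 -0.0431 0.55
-0.045 -0.0432 5.26
-0.047 -0.0432 11.0
t 21.0167
left_door_lug top [([-0.0566, 0.1006], 0.156, 0.76), ([0.1359, -0.2649], -0.002, 0.23)]
left_door_lug scene [([-0.0589, 0.1039], 0.145, 0.6)]
right_door_lug top [([-0.0562, -0.1011], 0.156, 0.63)]
right_door_lug scene [([-0.0593, -0.1018], 0.153, 0.93)]
top_door_lug top []
top_door_lug scene [([-0.0547, 0.0025], 0.189, 0.81)]
22.3333
```

View pics/doors.png

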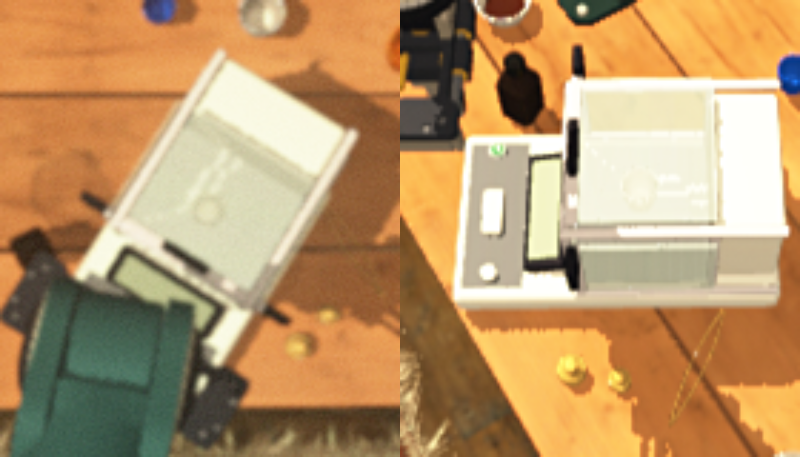

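Both views show the three doors shut: the lugs line up at the front edge, (573,145), (578,60) and (572,265) in the right half. All three stopped dead 2 mm beyond the fit's estimate, so I shift x by that much. Next I press the tare key.

```bash
python3 - <<'E'
from h import *
X=-.148
env.movel(w(X,0,.10),M,.2); env.movel(w(X,0,.054),M,.1); f0=env.sense()["wrist_force"][2]
z=.051
while z>.040:
    env.movel(w(X,0,z),M,.03); s=env.sense(); f=s["wrist_force"][2]-f0
    print(round(z,4),round(s["ee_pos"][2],4),round(f,2))
    if f>9: break
    z-=.001
env.pause(.2)
env.movel(w(X,0,.06),M,.08); env.movel(w(X-.03,0,.26),M,.25)
print(env.sense()["wrist_force"],env.sense()["t"])
im,_=viewer.read_camera("scene")
for n in ["crucible","dark_bottle","weight_100","tare_key_top"]: print(n,[(np.round(r["at"],3).tolist(),round(r["score"],2)) for r in tip_of("scene",n)[:3]])
cv2.imwrite("pics/end.png",cv2.resize(im[100:340,150:430,::-1],(700,600)))
E
```

```text
0.051 0.0513 0.08
0.05 0.0502 2.15
0.049 0.0491 2.6
0.048 0.0481 3.04
0.047 0.0473 7.44
0.046 0.0471 17.38
[-1.14447344  0.58137336 -1.19255981] 26.875
crucible [([0.774, -0.253, 0.001], 0.73), ([0.779, -0.148, -0.001], 0.47), ([0.517, -0.354, -0.0], 0.34)]
dark_bottle [([0.451, -0.32, 0.001], 0.62), ([0.519, -0.01, 0.001], 0.54)]
weight_100 [([0.453, -0.322, -0.001], 0.48), ([0.419, -0.29, 0.0], 0.43), ([0.526, -0.492, -0.0], 0.33)]
tare_key_top [([0.428, -0.119, 0.048], 0.45)]
```

View pics/end.png

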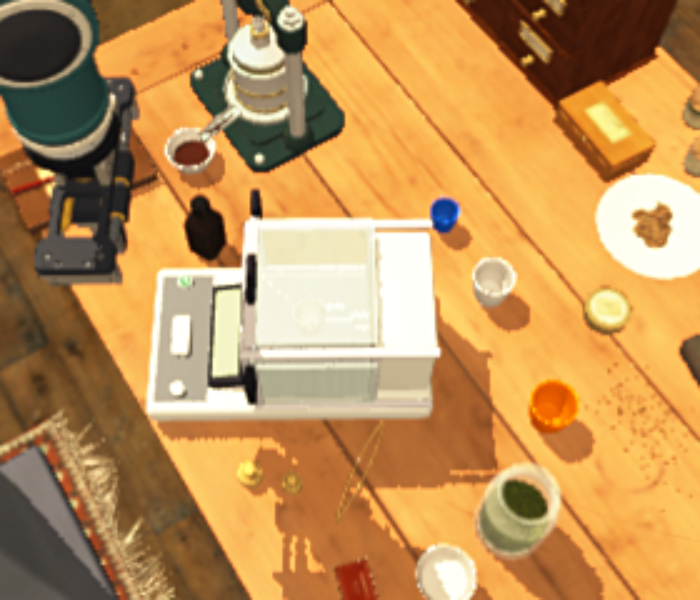

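The final picture shows all three doors shut with their lugs at (252,275), the crucible in place under the glass at (308,312), and the key up at (180,335). The other things are where they were and the gripper is clear of everything.

```bash
python3 -c "
from station import *
print(workorder.finish_job())"
```

```text
the job is handed in; nothing more can be done
None
```

All three doors are pushed fully shut, then the tare key was pressed to its stop and let up; the crucible and other things look undisturbed, and the job was handed in at about 27 s (verdict not shown).

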